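# Close the parts tins with their own lids

### The job

Close the round and the square parts tin, each with the lid of its own shape from the sloping blue rack: set the lid on squarely and press it past the spring clips until it is fully home, without ramming it. Leave the spare oblong lid on the rack and do not disturb the other things on the bench.

Things in the scene. Friction and masses are not known exactly. Their poses are not given: they have to be found in the camera images.
- round_tin: Open round aluminium tin, outer diameter 88 mm, 60 mm high, about 0.7 kg, loose on the bench. Four spring clips, mid-side at +-x and +-y, bulge 3 mm from the wall 3 to 13 mm below the rim: a lid laid on stops several mm short of home and needs a push of about 10 N. Origin: centre of the underside, z up.
- square_tin: Open square aluminium tin, 80 x 80 mm outside (sides along x and y), 60 mm high, about 0.7 kg, loose on the bench. Four spring clips, mid-side at +-x and +-y, bulge 3 mm from the wall 3 to 13 mm below the rim: a lid laid on stops several mm short of home and needs a push of about 10 N. Origin: centre of the underside, z up.
- round_lid: Round aluminium lid for the round tin, outer diameter 96 mm, inside of skirt 91 mm; on top, a bar handle 46 (along x) x 12 (y) x 24 mm tall, clamped on by hand up to 9 mm off the middle, to +y or -y, which the pose does not tell. Skirt 14 mm deep, plate 4 mm. Origin: centre of the open underside; z through the handle. It starts leaning on the rack, handle up and towards the robot.
- square_lid: Square aluminium lid for the square tin, 91 x 91 mm outside, inside of skirt 83 x 83 mm; on top, a bar handle 46 (along x) x 12 (y) x 24 mm tall, clamped on by hand up to 9 mm off the middle, to +y or -y, which the pose does not tell. Skirt 14 mm deep, plate 4 mm. Origin: centre of the open underside; z through the handle. It starts leaning on the rack, handle up and towards the robot.
- oblong_lid: Spare oblong aluminium lid, 91 mm (x) x 64 mm (y), that fits neither tin; on top, a bar handle 46 (along x) x 12 (y) x 24 mm tall, clamped on by hand up to 9 mm off the middle, to +y or -y, which the pose does not tell. Skirt 14 mm deep, plate 4 mm. Origin: centre of the open underside; z through the handle. It starts leaning on the rack, handle up and towards the robot.
- rack: Fixed blue sheet-metal rack, 385 mm wide (y), with the lids side by side 125 mm apart on a plate that slopes 30 degrees, rising along +x, away from the robot; a lip 9 mm high along its lower edge. Origin: on the bench under the middle; the sloping surface is 45 mm above it; the plate spans 112 mm up the slope.
- tape: Roll of grey tape lying flat, 68 mm across, 22 mm high, bystander. Origin: centre of the underside.
- adapter: Small steel tube adapter, 40 mm foot, 30 mm high, bystander. Origin: centre of the underside.
- glue: White glue bottle, 54 mm across, 130 mm high, bystander. Origin: centre of the underside.
- jar: Low glass jar, 60 mm across, 75 mm high, bystander. Origin: centre of the underside.
- driver: Screwdriver lying on the bench, 200 mm long, bystander. Origin: below its middle, x towards the tip.
There are look-alikes about, which are no part of the job. Leave any orange look-alike of the round_lid alone.

How it is judged:
At the end, for the whole second after the job is handed in: The round lid is on the round tin and the square lid on the square tin, each fully home (within 2.5 mm of the rim, within 4 mm of centre in each direction, level within 0.06 rad), tins upright within 0.05 rad, all at rest (z of round_lid in the frame of round_tin between 0.0435 and 0.0485 m and x of round_lid in the frame of round_tin between -0.004 and 0.004 m and y of round_lid in the frame of round_tin between -0.004 and 0.004 m and angle between each of round_lid, square_lid's own z axis and vertical below 0.06 rad and angle between each of round_tin, square_tin's own z axis and vertical below 0.05 rad and linear speed of each of round_lid, round_tin, square_lid, square_tin below 0.02 m/s and z of square_lid in the frame of square_tin between 0.0435 and 0.0485 m and x of square_lid in the frame of square_tin between -0.004 and 0.004 m and y of square_lid in the frame of square_tin between -0.004 and 0.004 m); the robot touches nothing.
It fails at once if the spare oblong lid is shifted more than 40 mm (distance of oblong_lid from where it was at the start of the episode above 0.04 m).
It fails at once if the tape roll, adapter, glue bottle, jar or screwdriver is shifted more than 40 mm (distance of any of tape, adapter, glue, jar, driver from where it was at the start of the episode above 0.04 m).
It fails at once if the round lid is rammed onto its tin (over 150 N in all at their contacts) (contact force between round_lid and round_tin above 150 N).
It fails at once if the square lid is rammed onto its tin (over 150 N in all at their contacts) (contact force between square_lid and square_tin above 150 N).
It also fails if it takes over 54 s, if anything falls off the work surface, if the arm or the gripper's body presses on something with over 40 N, if the wrist force passes 120 N, or if a joint passes its speed limit or range.

### The arm

A 7-joint arm with a two-finger parallel gripper is mounted at the origin on the work surface. World frame = base frame: x ahead of the robot, y to its left, z up, the work surface at z = 0. Lengths are in m, angles in rad, forces in N, time in s.
With the tool pointing down it reaches from about 0.425 to 0.925 m from the base axis. Payload 6.8 kg.
Tool frame: the origin (TCP) lies on the mounting face of the last link; the fingertips stand 173 mm ahead of it and the grasp point (between the pads) lies 155 mm ahead of it; z points along the fingers, y is the line along which they close (so a half turn about z gives the same grasp; the last joint's range is limited). The gripper opens to 85 mm and grips with 20 to 120 N. Pads are 22 mm wide; open, the fingers measure 114 mm over their backs; the gripper's body (76 mm by 85 mm) begins 54 mm behind the grasp point. The pads swing forward as they close: fully open they stand 13 mm farther back than shut.
Start: joints at [1.177, 0.477, 0.022, 1.555, -0.011, 1.109, -0.083], TCP at [0.19, -0.648, 0.405] pointing down, gripper open.
Joint ranges: [-2.96, 2.96], [-0.34, 2.1], [-1.41, 1.46], [0.24, 2.44], [-1.37, 4.51], [0.17, 1.92], [-2.96, 2.96]. Speed limits (rad/s): [2.39, 2.39, 3.14, 3.14, 3.14, 3.14, 3.14].

### API

Orientations are given as a unit quaternion [w, x, y, z].
In Python, from station import bot gives the robot as it stands. The module is installed in compiled form; this text tells all that it offers.
- The arm moves only by the shell command python3 -m pendant 'ROWS' [FORCE]. ROWS is JSON, a list of rows, each a list of 5 numbers: the finger opening in m, from 0 to 0.0854, then the shift along the tool's x, y, z in m, then the turn about the tool's z in degrees. In form: [[jaw, x, y, z, yaw], ...]. A call has 1 to 12 rows; each row shifts and turns the commanded pose from where the row before left it, along the tool's axes as they then stand; what a row does not reach is not made up. A row lasts 1/12 s, in which the tool goes at most 41.7 mm and 7.16 degrees, less where a joint would pass 70% of its speed; a pose out of reach is approached as far as the arm can. A call with a gripper value outside its range is refused whole. The fingers move at their own pace and stop on an object; FORCE is the grip in N (left out, the last holds). Time passes only in rows, so rows that do not move let the fingers close. It gives the time, the measured TCP pose, the force, the opening and the grip force at its end, in the units of the state.
- bot.get_obs(): the state, without advancing time (a new reading comes with each control period).
- bot.read_camera(name): name is "side" or "top"; returns (picture, depth): 420x560x3 uint8, blue, green, red; 420x560 float32, m along the optical axis (not along the pixel's ray), 0 where there is no reading.
- bot.camera_model(name): a dict with "intrinsics" (3x3 intrinsics, pixels), "R" (3x3) and "t" (3): a world point X has camera coordinates R X + t. Camera axes: x right, y down, z forward; pixel columns grow to the right and rows downward; lengths in m; the calibration is good to about 2 mm. A picture is of the moment at which its call begins. camera_model takes no time and is no camera call.
- bot.hand_in(): hands the job in; it is judged then, once.
Trained networks look in the newest picture that a camera, given by its name, has taken for a name from the list of things; names that differ only in an ending like _2 or _b are one class to them, and where a whole thing is asked for, a point or a joint stands for the part that bears it (a point fixed in the world has none). Each returns a list of dicts, best first, with "score" (0 to 1); they miss things now and then, are a little off and sometimes report something else, mostly with a low value. They report only what shows in the picture. A call takes as long as a camera call. They do not tell look-alikes from the thing itself.
- bot.boxes_of(name, camera): "at" ([column, row] in pixels, amid what is visible of it).
- bot.trace(name, camera): "mask" (420x560 bool, what is visible of it) and "at" ([column, row] in pixels, amid what is visible of it).
- bot.pinpoint(name, camera): "at" ([column, row] in pixels: a listed point, or the origin of a listed thing).
The state is a dict: "t": time; "q": joint angles; "joint_vel": joint speeds; "joint_torque": joint torques, N m; "eef_pos": TCP position; "tool_rot": TCP orientation; "contact_force": force on the tool from outside, world axes, zero at the start; "torque": the same for the moment, N m; "gripper_width": opening from 0.0 (shut) to 1.0 (fully open); "grasp_force": force on a finger pad.
Only numpy, scipy, OpenCV 4.12 (cv2) and the standard library are available. Lean on these libraries where they do the work, as an engineer would, in place of code of your own. Each camera call takes 0.05 s, during which the arm holds its last target. There are 200 camera calls.

## Working session

There is one attempt and no reset: what is moved stays moved. The work goes in short steps, Python scripts to look and compute and a shell command to move; the robot and the scene stay as the last step left them, time stands still between calls to the robot, and variables do not carry over. Pictures are saved under pics/ and viewed, at most 10 in all, crops included, and the job is handed in when it is done.

```bash
mkdir -p pics; cat > h.py <<'E'
from station import bot
import numpy as np, cv2
from scipy.spatial.transform import Rotation as R
def cloud(cam,d):
    m=bot.camera_model(cam);K=np.array(m["intrinsics"]);Rm=np.array(m["R"]);t=np.array(m["t"])
    v,u=np.indices(d.shape)
    P=np.stack([(u-K[0,2])/K[0,0]*d,(v-K[1,2])/K[1,1]*d,d],-1)
    return (P-t)@Rm
def proj(cam,X):
    m=bot.camera_model(cam);c=np.array(m["R"])@np.array(X)+np.array(m["t"]);p=np.array(m["intrinsics"])@c
    return p[:2]/p[2]
E
python3 - <<'E'
from h import *
o=bot.get_obs();print(o)
for c in("top","side"):
    p,d=bot.read_camera(c);cv2.imwrite(f"pics/{c}0.png",p);np.save(f"{c}d0.npy",d);W=cloud(c,d)
    m=bot.camera_model(c);print(c,-np.array(m["R"]).T@m["t"],np.round(m["R"],2).tolist(),m["intrinsics"][0][0])
    for n in["round_tin","square_tin","round_lid","square_lid","oblong_lid","rack","tape","adapter","glue","jar","driver"]:
        for r in bot.trace(n,c)[:4]:
            k=r["mask"]&(d>0);q=W[k]
            print(n,round(r["score"],2),np.round(r["at"]),k.sum(),np.round(np.median(q,0),3),np.round(np.percentile(q,2,0),3),np.round(np.percentile(q,98,0),3)) if k.sum() else 0
E
```

```text
{'t': 0.0, 'q': array([ 1.17691316,  0.47782924,  0.02232857,  1.55647192, -0.01151568,
        1.10929486, -0.08311742]), 'joint_vel': array([ 0.00018194,  0.00110475,  0.00070947, -0.00179947, -0.0012236 ,
       -0.00144756,  0.00030695]), 'joint_torque': array([-9.19411395e-04, -5.96454978e+01,  1.60706889e+00, -2.81194836e+01,
        1.24405359e-02,  9.37582925e-03, -1.78739805e-05]), 'eef_pos': array([ 0.19022542, -0.64734943,  0.40369701]), 'tool_rot': array([-9.17590310e-04,  9.89807430e-01,  1.42409168e-01, -1.93491090e-04]), 'contact_force': array([-0.78402056, -0.28324332,  1.12092171]), 'torque': array([0.02992973, 0.00632982, 0.00016882]), 'grasp_force': 0.0, 'gripper_width': 0.9974706839547816}
top [ 0.38322821 -0.02806292  1.24550826] [[0.03, -1.0, -0.0], [-0.99, -0.03, -0.17], [0.17, 0.01, -0.99]] 393.8369052316296
round_tin 0.83 [344. 263.] 728 [ 0.419 -0.235  0.016] [ 0.379 -0.273  0.001] [ 0.457 -0.188  0.062]
square_tin 0.57 [191. 252.] 850 [0.445 0.256 0.02 ] [ 0.403  0.209 -0.   ] [0.487 0.294 0.063]
round_lid 0.75 [287. 192.] 764 [ 0.628 -0.035  0.064] [ 0.588
[... 1909 characters left out ...]
.152  0.061] [ 0.598 -0.191  0.034] [ 0.671 -0.125  0.086]
rack 0.95 [265. 211.] 2323 [0.644 0.007 0.047] [ 0.576 -0.223  0.004] [0.695 0.158 0.074]
tape 0.87 [333. 269.] 447 [ 0.409 -0.023  0.018] [ 0.378 -0.054 -0.   ] [0.441 0.009 0.025]
tape 0.52 [264. 212.] 2273 [0.645 0.007 0.047] [ 0.575 -0.223  0.007] [0.695 0.158 0.074]
adapter 0.48 [302. 249.] 192 [0.499 0.015 0.018] [ 0.486 -0.003  0.002] [0.521 0.026 0.033]
glue 0.63 [136. 292.] 1027 [0.634 0.382 0.076] [0.622 0.354 0.001] [0.728 0.403 0.131]
jar 0.78 [362. 163.] 545 [ 0.585 -0.338  0.05 ] [ 0.566 -0.379  0.002] [ 0.619 -0.325  0.078]
driver 0.59 [454. 200.] 413 [ 0.326 -0.429  0.019] [ 0.27  -0.463 -0.001] [ 0.421 -0.42   0.027]
```

```bash
python3 - <<'E'
import cv2
a=cv2.imread("pics/top0.png")[110:320,130:410];cv2.imwrite("pics/tc.png",cv2.resize(a,None,fx=2.8,fy=2.8,interpolation=2))
a=cv2.imread("pics/side0.png")[140:360,170:450];cv2.imwrite("pics/sc.png",cv2.resize(a,None,fx=2.7,fy=2.7,interpolation=2))
E
```

```text
(no output)
```

View pics/tc.png

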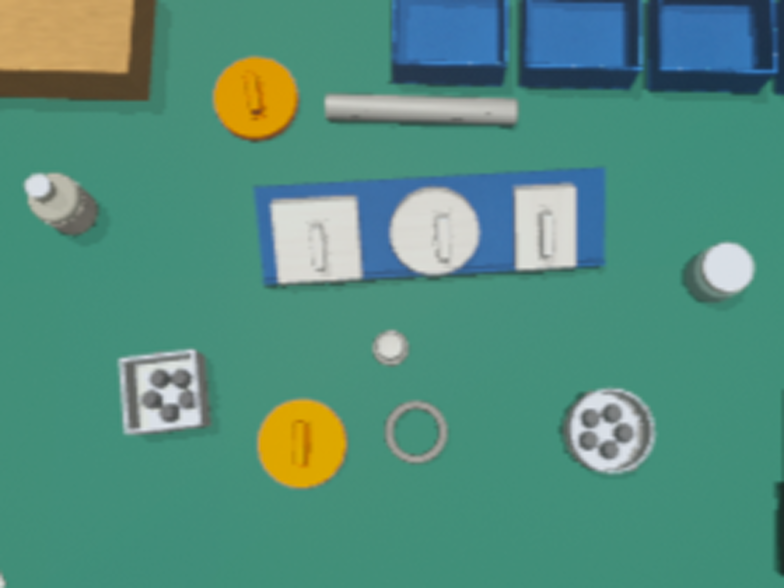

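View pics/sc.png

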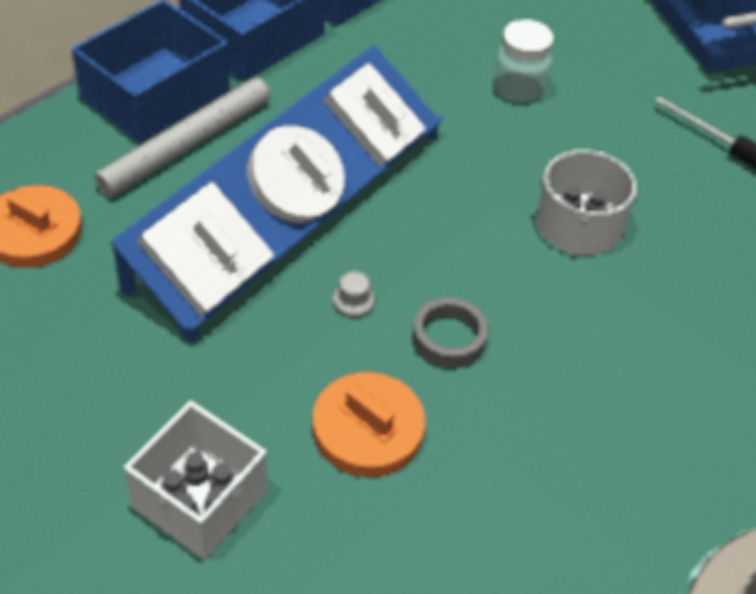

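Candidates for round_lid in the top picture: white disc on rack (287,192), orange discs at (221,145) and (238,268). The white one on the rack matches; the others are orange look-alikes. The square lid is the one at the rack's left (244,195), oblong at right (326,194). Tins: square (190,250), round (347,263).

```bash
cat >> h.py <<'E'
def lidpose(c,n,d,near,zoff=0):
    W=cloud(c,d);best=None
    for r in bot.trace(n,c):
        k=r["mask"]&(d>0)
        if k.sum()<100: continue
        if np.linalg.norm(np.median(W[k],0)[:2]-near)<0.06: best=k;break
    if best is None: print(n,c,"none");return
    m=cv2.dilate(best.astype(np.uint8),np.ones((3,3)))>0
    P=W[m&(d>0)];Q=P
    g=np.random.default_rng(0);bi=None
    for _ in range(300):
        a=Q[g.choice(len(Q),3,False)];nn=np.cross(a[1]-a[0],a[2]-a[0]);l=np.linalg.norm(nn)
        if l<1e-5: continue
        nn/=l
        if nn[2]<.6: continue
        s=abs((Q-a[0])@nn)<.0025
        if bi is None or s.sum()>bi.sum(): bi=s
    c0=Q[bi].mean(0);nn=np.linalg.svd(Q[bi]-c0)[2][2];nn*=np.sign(nn[2])
    h=(Q-c0)@nn
    T=Q[(h>.018)&(h<.03)]
    e=np.array([nn[2],0,-nn[0]]);e/=np.linalg.norm(e);f=np.cross(nn,e)
    uv=np.c_[(Q-c0)@e,(Q-c0)@f][abs(h)<.004]; uh=np.c_[(T-c0)@e,(T-c0)@f]
    rl=cv2.minAreaRect(uv.astype(np.float32));rh=cv2.minAreaRect(uh.astype(np.float32)) if len(uh)>4 else None
    cl=c0+e*rl[0][0]+f*rl[0][1]
    if rh is None: print("no handle pts");return
    vh=np.linalg.svd(uh-uh.mean(0))[2][0]; vh*=np.sign(vh[0])
    ch=c0+e*rh[0][0]+f*rh[0][1]
    print(n,c,"n",np.round(nn,3),"plate ctr",np.round(cl,4),"size",np.round(rl[1],3),"ang",round(rl[2],1),"| handle",len(T),"base",np.round(ch,4),"size",np.round(rh[1],3),"dir deg",round(np.degrees(np.arctan2(vh[1],vh[0])),1),"off",np.round(np.array(rh[0])-rl[0],4),"med h",round(np.median(h[(h>.01)]),4))
def tinpose(c,n,d):
    W=cloud(c,d);k=bot.trace(n,c)[0]["mask"];k=cv2.dilate(k.astype(np.uint8),np.ones((3,3)))>0
    P=W[k&(d>0)];q=P[(P[:,2]>.056)&(P[:,2]<.068)][:,:2].astype(np.float32)
    r=cv2.minAreaRect(q);ce=cv2.minEnclosingCircle(q)
    print(n,c,len(q),"rect",np.round(r[0],4),np.round(r[1],3),round(r[2],1),"circ",np.round(ce[0],4),round(ce[1],4))
E
python3 - <<'E'
from h import *
for c in("top","side"):
    p,d=bot.read_camera(c)
    lidpose(c,"round_lid",d,[.628,-.035]);lidpose(c,"square_lid",d,[.615,.092])
    tinpose(c,"round_tin",d);tinpose(c,"square_tin",d)
    W=cloud(c,d);r=bot.trace("rack",c)[0]["mask"];P=W[r&(d>0)];print(np.round(np.linalg.svd(P-P.mean(0))[2][0],3))
    print("bench z",np.median(W[230:240,300:310,2]) , bot.pinpoint("square_tin",c)[0]["at"])
E
```

```text
round_lid top n [-0.505 -0.04   0.862] plate ctr [ 0.6255 -0.0355  0.0603] size [0.095 0.092] ang 2.4 | handle 58 base [ 0.6264 -0.0451  0.0604] size [0.046 0.009] dir deg 1.9 off [ 0.0009 -0.0096] med h 0.023
square_lid top n [-0.487 -0.049  0.872] plate ctr [0.6125 0.092  0.0591] size [0.092 0.091] ang 4.1 | handle 61 base [0.6129 0.0901 0.0592] size [0.045 0.012] dir deg 3.9 off [ 0.0004 -0.0019] med h 0.0234
round_tin top 80 rect [ 0.4164 -0.2307] [0.086 0.086] 0.8 circ [ 0.4175 -0.2316] 0.0447
square_tin top 124 rect [0.4437 0.2526] [0.081 0.081] 8.4 circ [0.4431 0.253 ] 0.0555
[-0.068  0.998  0.006]
bench z 0.0006413715849338936 [192.6, 250.5]
round_lid side n [-0.516 -0.038  0.856] plate ctr [ 0.6262 -0.0377  0.0602] size [0.095 0.094] ang 25.2 | handle 77 base [ 0.6271 -0.0467  0.0604] size [0.045 0.014] dir deg 4.2 off [ 0.0009 -0.009 ] med h 0.022
square_lid side n [-0.49  -0.041  0.871] plate ctr [0.6133 0.0905 0.059 ] size [0.091 0.095] ang 4.2 | handle 91 base [0.6133 0.0882 0.0588] size [0.044 0.014] dir deg 5.7 off [-0.0001 -0.0024] med h 0.0221
round_tin side 138 rect [ 0.4181 -0.2315] [0.089 0.09 ] 0.9 circ [ 0.4172 -0.2318] 0.0468
square_tin side 279 rect [0.4443 0.2507] [0.083 0.083] 9.9 circ [0.4449 0.2499] 0.0563
[-0.064  0.998 -0.009]
bench z 0.00036011405399474295 [240.1, 326.3]
```

```bash
cat >> h.py <<'E'
def go(x,y,z,psi):
    """remaining yaw (deg) then shift in tool axes after that yaw (tool down, x axis at world angle psi)"""
    o=bot.get_obs();w,a,b,c=o["tool_rot"];M=R.from_quat([a,b,c,w]).as_matrix()
    cur=np.degrees(np.arctan2(M[1,0],M[0,0]));p=np.radians(psi)
    d=np.array([x,y,z])-o["eef_pos"]
    print("t",round(o["t"],2),"pos",np.round(o["eef_pos"],4),"psi",round(cur,2),"tilt",np.round(M[:2,2],4),"F",np.round(o["contact_force"],1),"w",round(o["gripper_width"]*.0854,4),"g",round(o["grasp_force"],1))
    print("yaw",round(cur-psi,2),"dx dy dz mm",np.round(1e3*np.array([d[0]*np.cos(p)+d[1]*np.sin(p),d[0]*np.sin(p)-d[1]*np.cos(p),-d[2]]),1))
E
python3 -m pendant '[[0.045,0,0,0,6.2],[0.045,0,0,0,6.3]]' 40; python3 -c "
from h import *
go(.607,.0885,.30,3.9)"
```

```text
t: 2.07
eef_pos: [0.1901, -0.6477, 0.4047]
tool_rot: [-0.0, 1.0, 0.031, 0.0]
contact_force: [0.1, -0.3, 0.5]
gripper_width: 0.748
grasp_force: 0.0
t 2.07 pos [ 0.1901 -0.6477  0.4047] psi 3.59 tilt [0.0002 0.    ] F [ 0.1 -0.3  0.5] w 0.0639 g 0.0
yaw -0.31 dx dy dz mm [ 466.  -706.1  104.7]
```

```bash
python3 -m pendant '[[0.045,0.0194,-0.0294,0,0],[0.045,0.0194,-0.0294,0,0],[0.045,0.0194,-0.0294,0,0],[0.045,0.0194,-0.0294,0,0],[0.045,0.0194,-0.0294,0,0],[0.045,0.0194,-0.0294,0,0],[0.045,0.0194,-0.0294,0,0],[0.045,0.0194,-0.0294,0,0],[0.045,0.0194,-0.0294,0,0],[0.045,0.0194,-0.0294,0,0],[0.045,0.0194,-0.0294,0,0],[0.045,0.0194,-0.0294,0,0]]' >/dev/null
python3 -m pendant '[[0.045,0.0194,-0.0294,0,0],[0.045,0.0194,-0.0294,0,0],[0.045,0.0194,-0.0294,0,0],[0.045,0.0194,-0.0294,0,0],[0.045,0.0194,-0.0294,0,0],[0.045,0.0194,-0.0294,0,0],[0.045,0.0194,-0.0294,0.0,0],[0.045,0.0194,-0.0294,0.01,0],[0.045,0.0194,-0.0294,0.02,0],[0.045,0.0194,-0.0294,0.025,0],[0.045,0.0194,-0.0294,0.025,0],[0.045,0.0194,-0.0294,0.025,0]]' >/dev/null; python3 -c "
from h import *
go(.607,.0885,.240,3.9)"
```

```text
t 4.07 pos [0.6061 0.086  0.3015] psi 3.86 tilt [ 0.0009 -0.    ] F [ 0.8 -0.5  0.2] w 0.0452 g 0.0
yaw -0.04 dx dy dz mm [ 1.1 -2.5 61.5]
```

```bash
python3 -m pendant '[[0.045,0.001,-0.0025,0.015,0],[0.045,0,0,0.02,0],[0.045,0,0,0.015,0],[0.045,0,0,0.008,0],[0.045,0,0,0.003,0],[0.045,0,0,0,0],[0,0,0,0,0],[0,0,0,0,0],[0,0,0,0,0],[0,0,0,0,0],[0,0,0,0,0]]' 40; python3 -c "
from h import *
go(.607,.0885,.340,3.9)"
```

```text
t: 4.98
eef_pos: [0.6067, 0.0871, 0.2427]
tool_rot: [0.0, 0.999, 0.034, 0.001]
contact_force: [-1.5, -1.2, 6.8]
gripper_width: 0.126
grasp_force: 41.2
t 4.98 pos [0.6067 0.0871 0.2427] psi 3.88 tilt [0.0022 0.0001] F [-1.5 -1.2  6.8] w 0.0108 g 41.2
yaw -0.02 dx dy dz mm [  0.4  -1.3 -97.3]
```

```bash
python3 -m pendant '[[0,0,0,-0.006,0],[0,0,0,-0.014,0],[0,0,0,-0.02,0],[0,0.0,0,-0.02,0],[0,0.0,-0.01,-0.01,0],[0,0.001,-0.025,0,0],[0,0.001,-0.03,0,0],[0,0.001,-0.035,0,0],[0,0.001,-0.035,0,0],[0,0,-0.02,0,0],[0,0,-0.008,0,0],[0,0,0,0,0]]' 60; python3 - <<'E'
from h import *
p,d=bot.read_camera("side");cv2.imwrite("pics/s1.png",cv2.resize(p[200:360,120:340],None,fx=3,fy=3,interpolation=2))
go(.60,.25,.22,3.9)
E
```

```text
t: 5.98
eef_pos: [0.5978, 0.2536, 0.3111]
tool_rot: [-0.001, 0.999, 0.036, -0.0]
contact_force: [-0.5, 0.4, -0.7]
gripper_width: 0.119
grasp_force: 61.9
t 6.03 pos [0.5985 0.2509 0.3109] psi 3.98 tilt [-0.0008 -0.0003] F [ 0.8  0.2 -1.7] w 0.0104 g 61.9
yaw 0.08 dx dy dz mm [ 1.4  1.  90.9]
```

View pics/s1.png

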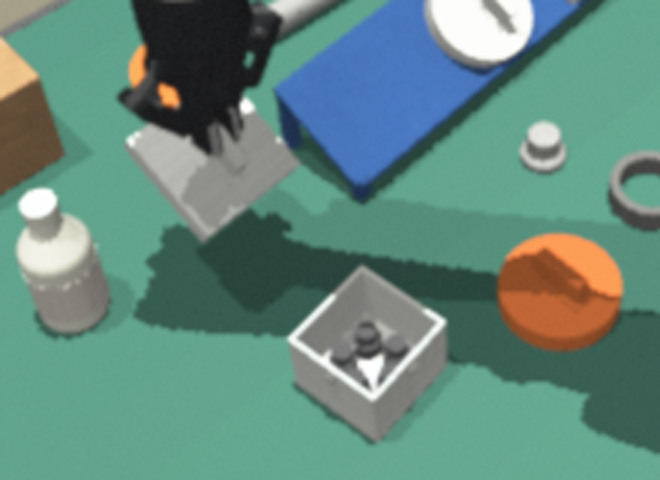

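```bash
python3 -m pendant '[[0,0.0,0,0.02,0],[0,0,0,0.03,0],[0,0,0,0.02,0],[0,0.0,0,0.01,0],[0,0,0,0.002,0],[0,0,0,0.002,0]]' 20;  python3 -m pendant '[[0,0.0,0,0.004,0],[0,0,0,0.004,0],[0,0,0,0.004,0],[0,0,0,0.004,0],[0,0,0,0.003,0],[0,0,0,0,0]]' 20;python3 -c "
from h import *
go(.60,.25,.199,3.9)"
```

```text
t: 6.53
eef_pos: [0.5997, 0.2488, 0.2275]
tool_rot: [0.0, 0.999, 0.033, 0.0]
contact_force: [-0.3, 0.4, -1.3]
gripper_width: 0.121
grasp_force: 61.9
t: 7.03
eef_pos: [0.6059, 0.2501, 0.2158]
tool_rot: [-0.002, 0.999, 0.033, 0.01]
contact_force: [9.6, -3.6, 23.5]
gripper_width: 0.123
grasp_force: 67.2
t 7.03 pos [0.6059 0.2501 0.2158] psi 3.72 tilt [0.019  0.0052] F [ 9.6 -3.6 23.5] w 0.0105 g 67.2
yaw -0.18 dx dy dz mm [-5.9 -0.3 16.8]
```

```bash
python3 -m pendant '[[0.0,0,0,-0.005,0],[0.015,0,0,0,0],[0.015,0,0,0,0],[0.02,0,0,0,0],[0.03,0,0,0,0]]' 20;python3 - <<'E'
from h import *
go(.60,.25,.199,3.9)
for c in("side","top"):
    p,d=bot.read_camera(c);cv2.imwrite(f"pics/{c}2.png",p);lidpose(c,"square_lid",d,[.60,.25])
E
```

```text
t: 7.45
eef_pos: [0.5985, 0.2501, 0.2127]
tool_rot: [0.0, 0.999, 0.034, -0.001]
contact_force: [-0.3, -0.1, 0.7]
gripper_width: 0.346
grasp_force: 0.0
t 7.45 pos [0.5985 0.2501 0.2127] psi 3.9 tilt [-0.0014 -0.0004] F [-0.3 -0.1  0.7] w 0.0295 g 0.0
yaw 0.0 dx dy dz mm [ 1.5  0.2 13.7]
square_lid side n [0.    0.006 1.   ] plate ctr [0.6087 0.2538 0.0184] size [0.094 0.093] ang 3.0 | handle 76 base [0.5947 0.2475 0.0184] size [0.034 0.041] dir deg -60.6 off [-0.014  -0.0063] med h 0.0281
square_lid top none
```

```bash
python3 -m pendant '[[0.045,0,0,-0.015,0],[0.045,0,0,-0.03,0],[0.045,0.0,0.01,-0.03,0],[0.045,0,0.025,-0.01,0],[0.045,0,0.035,0,0],[0.045,0,0.035,0,0],[0.045,0,0.035,0,0],[0.045,0,0.035,0,0],[0.045,0,0.035,0,0],[0.045,0,0.035,0,0],[0.045,0,0.03,0,0],[0.045,0,0.02,0,0]]' >/dev/null;python3 - <<'E'
from h import *
go(.6207,-.0465,.2420,3.7)
for c in("side","top"):
    p,d=bot.read_camera(c);cv2.imwrite(f"pics/{c}3.png",p);lidpose(c,"square_lid",d,[.60,.25]);tinpose(c,"square_tin",d)
E
```

```text
t 8.65 pos [ 0.619  -0.0486  0.2995] psi 3.65 tilt [ 0.0007 -0.0018] F [ 0.1 -0.5 -0.5] w 0.0449 g 0.0
yaw -0.05 dx dy dz mm [ 1.8 -2.  57.5]
square_lid side n [0.007 0.001 1.   ] plate ctr [0.6098 0.2533 0.0183] size [0.095 0.093] ang 3.9 | handle 95 base [0.6087 0.2521 0.0184] size [0.047 0.012] dir deg 4.4 off [-0.0011 -0.0012] med h 0.0227
square_tin side 279 rect [0.4444 0.2519] [0.082 0.083] 7.9 circ [0.4446 0.2503] 0.0562
square_lid top n [-0.007  0.011  1.   ] plate ctr [0.6084 0.2557 0.0184] size [0.092 0.09 ] ang 3.7 | handle 56 base [0.608  0.2515 0.0184] size [0.044 0.011] dir deg 3.3 off [-0.0005 -0.0042] med h 0.0234
square_tin top 123 rect [0.4437 0.2508] [0.081 0.083] 8.6 circ [0.4434 0.2533] 0.0553
```

```bash
python3 -m pendant '[[0.045,0.0015,-0.002,0.015,0],[0.045,0,0,0.02,0],[0.045,0,0,0.013,0],[0.045,0,0,0.007,0],[0.045,0,0,0.002,0],[0.045,0,0,0,0],[0,0,0,0,0],[0,0,0,0,0],[0,0,0,0,0],[0,0,0,0,0],[0,0,0,0,0]]' 50
python3 -m pendant '[[0,0,0,-0.006,0],[0,0,0,-0.014,0],[0,0,0,-0.022,0],[0,-0.008,0.004,-0.024,0],[0,-0.02,0.008,-0.004,0],[0,-0.025,0.012,0,0],[0,-0.025,0.012,0,0],[0,-0.022,0.01,0,0],[0,-0.016,0.007,0,0],[0,-0.008,0.003,0,0],[0,0,0,0,0]]'; python3 -c "
from h import *
go(.50,-.11,.228,3.7)"
```

```text
t: 9.87
eef_pos: [0.6208, -0.0425, 0.2423]
tool_rot: [0.0, 0.999, 0.034, 0.001]
contact_force: [-0.4, -1.2, 5.2]
gripper_width: 0.129
grasp_force: 51.0
t: 10.78
eef_pos: [0.4991, -0.1074, 0.3119]
tool_rot: [0.0, 0.999, 0.033, -0.0]
contact_force: [-0.6, 0.2, -1.4]
gripper_width: 0.125
grasp_force: 50.1
t 10.78 pos [ 0.4991 -0.1074  0.3119] psi 3.77 tilt [-0.0008 -0.0008] F [-0.6  0.2 -1.4] w 0.0106 g 50.1
yaw 0.07 dx dy dz mm [ 0.8  2.7 83.9]
```

```bash
python3 -m pendant '[[0,0,0,0.02,0],[0,0,0,0.03,0],[0,0,0,0.022,0],[0,0,0,0.009,0],[0,0,0,0.004,0],[0,0,0,0,0],[0.015,0,0,0,0],[0.02,0,0,0,0],[0.035,0,0,0,0],[0.045,0,0,0,0]]'
python3 -m pendant '[[0.045,0,0,-0.02,0],[0.045,0,0,-0.035,0],[0.045,0.0,0,-0.03,0],[0.045,0.01,-0.025,0,0],[0.045,0.01,-0.035,0,0],[0.045,0.012,-0.038,0,0],[0.045,0.012,-0.038,0,0],[0.045,0.012,-0.038,0,0],[0.045,0.012,-0.038,0,0],[0.045,0.012,-0.038,0,0],[0.045,0.012,-0.038,0,0],[0.045,0.012,-0.038,0,0]]'; python3 - <<'E'
from h import *
go(.6085,.252,.196,3.9)
for c in("side","top"):
    p,d=bot.read_camera(c);cv2.imwrite(f"pics/{c}4.png",p);lidpose(c,"round_lid",d,[.49,-.11]);tinpose(c,"round_tin",d)
E
```

```text
t: 11.62
eef_pos: [0.501, -0.1065, 0.2274]
tool_rot: [0.0, 0.999, 0.034, 0.001]
contact_force: [-0.0, 0.7, 0.2]
gripper_width: 0.507
grasp_force: 0.0
t: 12.62
eef_pos: [0.5825, 0.2277, 0.312]
tool_rot: [-0.0, 0.999, 0.034, 0.001]
contact_force: [1.0, 0.7, -0.1]
gripper_width: 0.527
grasp_force: 0.0
t 12.62 pos [0.5825 0.2277 0.312 ] psi 3.86 tilt [0.001  0.0001] F [ 1.   0.7 -0.1] w 0.045 g 0.0
yaw -0.04 dx dy dz mm [ 27.6 -22.5 116. ]
round_lid side n [-0.025  0.004  1.   ] plate ctr [ 0.5152 -0.0959  0.0187] size [0.094 0.097] ang 41.5 | handle 76 base [ 0.5145 -0.1041  0.0187] size [0.015 0.048] dir deg 1.5 off [-0.0007 -0.0082] med h 0.022
round_tin side 140 rect [ 0.4183 -0.2319] [0.087 0.09 ] 35.6 circ [ 0.4183 -0.2322] 0.0463
round_lid top n [-0.     0.002  1.   ] plate ctr [ 0.5137 -0.0952  0.0192] size [0.093 0.093] ang 46.3 | handle 59 base [ 0.5144 -0.1047  0.0193] size [0.044 0.01 ] dir deg 1.0 off [ 0.0007 -0.0095] med h 0.0234
round_tin top 79 rect [ 0.4164 -0.231 ] [0.086 0.087] 1.8 circ [ 0.4161 -0.2313] 0.0448
```

```bash
python3 -m pendant '[[0.045,0.009,-0.0075,0.02,0],[0.045,0.01,-0.0085,0.03,0],[0.045,0.0085,-0.0065,0.03,0],[0.045,0,0,0.02,0],[0.045,0,0,0.01,0],[0.045,0,0,0.005,0],[0.045,0,0,0,0],[0,0,0,0,0],[0,0,0,0,0],[0,0,0,0,0],[0,0,0,0,0],[0,0,0,0,0]]' 70
python3 -m pendant '[[0,0,0,-0.005,0],[0,0,0,-0.02,0],[0,0,0,-0.03,0],[0,0,0,-0.03,0],[0,0,0,-0.02,0]]'
python3 - <<'E'
from h import *
go(.444,.2515,.29,8.6)
E
```

```text
t: 13.92
eef_pos: [0.6088, 0.2503, 0.1983]
tool_rot: [-0.0, 0.999, 0.034, 0.001]
contact_force: [-1.3, -1.1, 6.6]
gripper_width: 0.121
grasp_force: 69.8
t: 14.33
eef_pos: [0.6084, 0.2505, 0.3046]
tool_rot: [-0.001, 0.999, 0.034, 0.001]
contact_force: [0.9, 0.7, -2.5]
gripper_width: 0.121
grasp_force: 68.7
t 14.33 pos [0.6084 0.2505 0.3046] psi 3.88 tilt [0.0025 0.0013] F [ 0.9  0.7 -2.5] w 0.0103 g 68.7
yaw -4.72 dx dy dz mm [-162.4  -25.6   14.6]
```

```bash
python3 -m pendant '[[0,0,0,0,-4.7],[0,-0.02,-0.003,0,0],[0,-0.03,-0.004,0,0],[0,-0.035,-0.005,0,0],[0,-0.035,-0.005,0,0],[0,-0.026,-0.004,0,0],[0,-0.0164,-0.002,0,0],[0,0,0,0,0],[0,0,0,0,0]]'
python3 - <<'E'
from h import *
go(.4444,.249,.27,8.6)
for c in("side","top"):
    p,d=bot.read_camera(c);cv2.imwrite(f"pics/{c}5.png",p);lidpose(c,"square_lid",d,[.444,.25])
a=cv2.imread("pics/side5.png")[200:370,130:350];b=cv2.imread("pics/top5.png")[180:290,120:270]
cv2.imwrite("pics/m5.png",np.vstack([cv2.resize(a,(388,300)),cv2.resize(b,(388,284))]))
E
```

```text
t: 15.08
eef_pos: [0.4434, 0.2487, 0.3019]
tool_rot: [0.0, 0.997, 0.075, 0.0]
contact_force: [0.6, -0.1, -1.7]
gripper_width: 0.121
grasp_force: 68.7
t 15.08 pos [0.4434 0.2487 0.3019] psi 8.65 tilt [ 0.0009 -0.0001] F [ 0.6 -0.1 -1.7] w 0.0104 g 68.7
yaw 0.05 dx dy dz mm [ 1.  -0.1 31.9]
square_lid side none
square_lid top n [ 0.006 -0.025  1.   ] plate ctr [0.448  0.231  0.1225] size [0.091 0.049] ang 9.2 | handle 10 base [0.4323 0.243  0.1228] size [0.007 0.018] dir deg -25.2 off [-0.0157  0.012 ] med h 0.1028
```

View pics/m5.png

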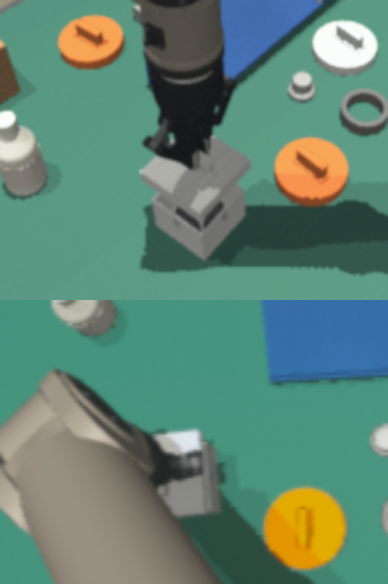

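```bash
python3 -m pendant '[[0,0,0,0.012,0],[0,0,0,0.015,0],[0,0,0,0.009,0],[0,0,0,0.003,0],[0,0,0,0.002,0],[0,0,0,0.002,0],[0,0,0,0,0]]'
python3 -m pendant '[[0,0,0,0.0015,0],[0,0,0,0.0015,0],[0,0,0,0.0015,0],[0,0,0,0,0]]'
python3 - <<'E'
from h import *
go(.4434,.249,.2434,8.6)
E
```

```text
t: 15.87
eef_pos: [0.4443, 0.2488, 0.2583]
tool_rot: [-0.0, 0.997, 0.075, 0.0]
contact_force: [0.7, -0.6, -1.6]
gripper_width: 0.116
grasp_force: 68.7
t: 16.2
eef_pos: [0.4441, 0.2486, 0.2538]
tool_rot: [0.0, 0.997, 0.075, -0.0]
contact_force: [-0.2, 0.1, -2.1]
gripper_width: 0.123
grasp_force: 68.7
t 16.2 pos [0.4441 0.2486 0.2538] psi 8.57 tilt [ 0.     -0.0001] F [-0.2  0.1 -2.1] w 0.0105 g 68.7
yaw -0.03 dx dy dz mm [-0.6 -0.5 10.4]
```

```bash
python3 -m pendant '[[0,0,0,0.001,0],[0,0,0,0.001,0],[0,0,0,0.001,0],[0,0,0,0.001,0],[0,0,0,0,0]]'
python3 -m pendant '[[0,0,0,0.001,0],[0,0,0,0.001,0],[0,0,0,0.001,0],[0,0,0,0,0]]'
```

```text
t: 16.62
eef_pos: [0.4443, 0.2488, 0.25]
tool_rot: [-0.0, 0.997, 0.075, 0.0]
contact_force: [-0.0, 0.4, 0.8]
gripper_width: 0.122
grasp_force: 69.0
t: 16.95
eef_pos: [0.4442, 0.2488, 0.2467]
tool_rot: [-0.0, 0.997, 0.075, 0.0]
contact_force: [0.8, 1.1, -0.3]
gripper_width: 0.12
grasp_force: 69.0
```

```bash
python3 -m pendant '[[0,0,0,0.001,0],[0,0,0,0.001,0],[0,0,0,0.001,0],[0,0,0,0.0,0]]'
python3 -m pendant '[[0,0,0,0.001,0],[0,0,0,0.001,0],[0,0,0,0,0]]'
```

```text
t: 17.28
eef_pos: [0.4441, 0.2487, 0.2442]
tool_rot: [0.0, 0.997, 0.075, -0.0]
contact_force: [-1.7, -1.9, 7.0]
gripper_width: 0.116
grasp_force: 69.9
t: 17.53
eef_pos: [0.4441, 0.2489, 0.244]
tool_rot: [0.001, 0.997, 0.075, 0.0]
contact_force: [-7.3, -6.1, 28.7]
gripper_width: 0.124
grasp_force: 73.0
```

```bash
python3 -m pendant '[[0,0,0,0.001,0],[0,0,0,0.001,0],[0,0,0,0.0,0]]'
python3 -m pendant '[[0,0,0,-0.003,0],[0,0,0,-0.002,0],[0.02,0,0,0,0],[0.035,0,0,0,0],[0.05,0,0,0,0],[0.05,0,0,0,0]]'
python3 -m pendant '[[0.045,0,0,-0.015,0],[0.045,0,0,-0.03,0],[0.045,0,0,-0.03,0],[0.045,0,0.025,0,0],[0.045,0,0.035,0,0],[0.045,0,0.04,0,0],[0.045,0,0.04,0,0],[0.045,0,0.04,0,0],[0.045,0,0.04,0,0],[0.045,0,0.03,0,0]]'
python3 - <<'E'
from h import *
go(.5145,-.1044,.30,1.5)
for c in("side","top"):
    p,d=bot.read_camera(c);cv2.imwrite(f"pics/{c}6.png",p);lidpose(c,"square_lid",d,[.444,.25])
E
```

```text
t: 17.78
eef_pos: [0.444, 0.249, 0.2438]
tool_rot: [0.001, 0.997, 0.075, 0.001]
contact_force: [-13.8, -10.3, 50.3]
gripper_width: 0.118
grasp_force: 76.1
t: 18.28
eef_pos: [0.4442, 0.2487, 0.2445]
tool_rot: [0.0, 0.997, 0.075, -0.0]
contact_force: [0.3, -2.1, 0.0]
gripper_width: 0.583
grasp_force: 0.0
t: 19.12
eef_pos: [0.4814, -0.0021, 0.3197]
tool_rot: [0.0, 0.997, 0.073, -0.0]
contact_force: [0.9, -0.0, 0.3]
gripper_width: 0.528
grasp_force: 0.0
t 19.12 pos [ 0.4814 -0.0021  0.3197] psi 8.43 tilt [-0.0002 -0.001 ] F [ 0.9 -0.   0.3] w 0.0451 g 0.0
yaw 6.93 dx dy dz mm [ 30.4 103.2  19.7]
square_lid side n [0.01  0.013 1.   ] plate ctr [0.4454 0.2506 0.0656] size [0.094 0.094] ang 8.8 | handle 126 base [0.4445 0.249  0.0656] size [0.046 0.013] dir deg 9.3 off [-0.0009 -0.0017] med h 0.0222
square_lid top n [ 0.01  -0.007  1.   ] plate ctr [0.4436 0.2524 0.0663] size [0.091 0.092] ang 8.7 | handle 68 base [0.4442 0.2499 0.0662] size [0.045 0.012] dir deg 9.0 off [ 0.0005 -0.0025] med h 0.0239
```

```bash
python3 -m pendant '[[0.045,0,0,0,6.9],[0.045,0.008,0.025,0,0],[0.045,0.009,0.034,0.01,0],[0.045,0.008,0.03,0.02,0],[0.045,0.0054,0.0142,0.02,0],[0.045,0,0,0.02,0],[0.045,0,0,0.02,0],[0.045,0,0,0.015,0],[0.045,0,0,0.01,0],[0.045,0,0,0.004,0],[0.045,0,0,0,0]]'
python3 - <<'E'
from h import *
go(.5145,-.1044,.197,1.5)
for c in("side","top"):
    p,d=bot.read_camera(c);W=cloud(c,d)
    k=bot.trace("round_tin",c)[0]["mask"]&(d>0);z=np.sort(W[k][:,2]);print(c,"rim z",np.round(z[-60::8],4))
E
```

```text
t: 20.23
eef_pos: [0.5148, -0.0997, 0.2002]
tool_rot: [-0.0, 1.0, 0.016, -0.001]
contact_force: [1.0, -0.2, -0.1]
gripper_width: 0.532
grasp_force: 0.0
t 20.23 pos [ 0.5148 -0.0997  0.2002] psi 1.78 tilt [-0.0014  0.0007] F [ 1.  -0.2 -0.1] w 0.0455 g 0.0
yaw 0.28 dx dy dz mm [-0.4  4.7  3.2]
side rim z [0.0584 0.059  0.0596 0.0599 0.0607 0.0609 0.0618 0.0627]
top rim z [0.0321 0.0349 0.0394 0.0458 0.0492 0.0545 0.0574 0.0618]
```

```bash
python3 -m pendant '[[0.045,0,0.0047,0.001,0],[0.045,0,0,0.002,0],[0,0,0,0,0],[0,0,0,0,0],[0,0,0,0,0],[0,0,0,0,0],[0,0,0,0,0]]' 70
python3 -m pendant '[[0,0,0,-0.005,0],[0,0,0,-0.02,0],[0,0,0,-0.03,0],[0,0,0,-0.03,0],[0,0,0,-0.018,0]]'
python3 - <<'E'
from h import *
go(.4175,-.2405,.29,1.8)
E
```

```text
t: 21.02
eef_pos: [0.515, -0.1056, 0.1981]
tool_rot: [0.0, 1.0, 0.015, 0.0]
contact_force: [-1.0, -0.4, 4.0]
gripper_width: 0.126
grasp_force: 69.7
t: 21.43
eef_pos: [0.5154, -0.1053, 0.3035]
tool_rot: [0.0, 1.0, 0.015, 0.001]
contact_force: [0.9, 0.5, -1.6]
gripper_width: 0.119
grasp_force: 68.9
t 21.43 pos [ 0.5154 -0.1053  0.3035] psi 1.7 tilt [ 0.0025 -0.0001] F [ 0.9  0.5 -1.6] w 0.0102 g 68.9
yaw -0.1 dx dy dz mm [-102.1  132.    13.5]
```

```bash
python3 -m pendant '[[0,-0.012,0.015,0,0],[0,-0.018,0.024,0,0],[0,-0.022,0.028,0,0],[0,-0.022,0.028,0,0],[0,-0.016,0.022,0,0],[0,-0.012,0.015,0,0],[0,0,0,0,0],[0,0,0,0,0]]' >/dev/null
python3 - <<'E'
from h import *
go(.4175,-.2405,.2574,1.7)
for c in("side","top"):
    p,d=bot.read_camera(c);cv2.imwrite(f"pics/{c}7.png",p);lidpose(c,"round_lid",d,[.417,-.24])
    W=cloud(c,d);k=(abs(W[...,0]-.417)<.055)&(abs(W[...,1]+.2315)<.055)&(W[...,2]>.105)&(W[...,2]<.13)&(d>0);q=W[k]
    print(c,len(q),np.percentile(q,[1,99],0).round(4).tolist(), np.median(q[:,2]).round(4))
a=cv2.imread("pics/side7.png")[110:300,280:480];b=cv2.imread("pics/top7.png")[200:330,280:440]
cv2.imwrite("pics/m7.png",np.hstack([cv2.resize(a,(400,380)),cv2.resize(b,(400,325))[:380] if 0 else cv2.resize(b,(400,380))]))
E
```

```text
t 22.1 pos [ 0.416  -0.2412  0.3008] psi 1.52 tilt [-0.0004 -0.    ] F [ 0.8  0.4 -1.4] w 0.0103 g 68.8
yaw -0.18 dx dy dz mm [ 1.5 -0.7 43.4]
round_lid side n [ 0.009 -0.003  1.   ] plate ctr [ 0.4156 -0.2304  0.1211] size [0.096 0.095] ang 24.6 | handle 57 base [ 0.413  -0.2367  0.1211] size [0.039 0.028] dir deg 21.3 off [-0.0026 -0.0063] med h 0.0212
side 768 [[0.3689, -0.2761, 0.1058], [0.4613, -0.1835, 0.1268]] 0.1207
no handle pts
top 405 [[0.3691, -0.2434, 0.1087], [0.4614, -0.1817, 0.1268]] 0.1216
```

View pics/m7.png

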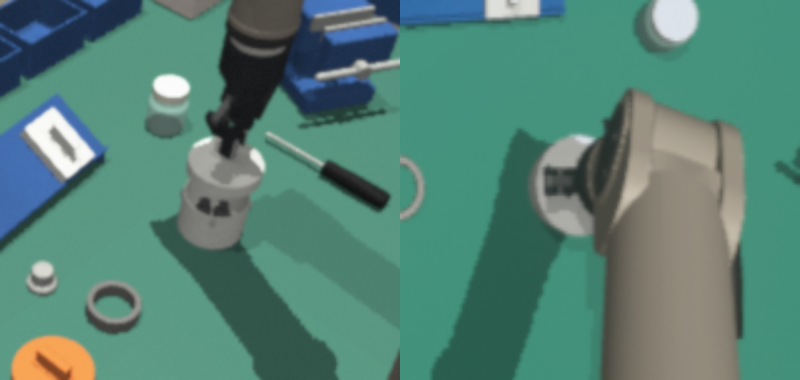

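```bash
python3 -m pendant '[[0,0.0017,0.0003,0.012,0],[0,0,0,0.015,0],[0,0,0,0.009,0],[0,0,0,0.003,0],[0,0,0,0.002,0],[0,0,0,0.002,0],[0,0,0,0,0]]'
python3 -m pendant '[[0,0,0,0.0015,0],[0,0,0,0.0015,0],[0,0,0,0.0015,0],[0,0,0,0,0]]'
python3 - <<'E'
from h import *
go(.4175,-.2405,.2443,1.6)
E
```

```text
t: 22.88
eef_pos: [0.4187, -0.2406, 0.258]
tool_rot: [0.0, 1.0, 0.015, 0.0]
contact_force: [0.4, 0.7, -1.3]
gripper_width: 0.121
grasp_force: 68.8
t: 23.22
eef_pos: [0.4185, -0.2408, 0.2533]
tool_rot: [0.0, 1.0, 0.015, -0.0]
contact_force: [-0.5, 0.4, -0.9]
gripper_width: 0.122
grasp_force: 68.8
t 23.22 pos [ 0.4185 -0.2408  0.2533] psi 1.66 tilt [-0.     -0.0002] F [-0.5  0.4 -0.9] w 0.0105 g 68.8
yaw 0.06 dx dy dz mm [-1.  -0.3  9. ]
```

```bash
python3 -m pendant '[[0,-0.0005,0,0.001,0],[0,0,0,0.001,0],[0,0,0,0.001,0],[0,0,0,0.001,0],[0,0,0,0.001,0],[0,0,0,0,0]]'
python3 -m pendant '[[0,0,0,0.001,0],[0,0,0,0.001,0],[0,0,0,0.001,0],[0,0,0,0,0]]'
python3 -m pendant '[[0,0,0,0.001,0],[0,0,0,0.001,0],[0,0,0,0,0]]'
```

```text
t: 23.72
eef_pos: [0.4182, -0.2409, 0.2484]
tool_rot: [0.0, 1.0, 0.015, 0.0]
contact_force: [0.3, -2.7, 0.8]
gripper_width: 0.121
grasp_force: 69.2
t: 24.05
eef_pos: [0.418, -0.2407, 0.2451]
tool_rot: [-0.0, 1.0, 0.015, 0.0]
contact_force: [0.3, -1.3, -0.5]
gripper_width: 0.122
grasp_force: 69.1
t: 24.3
eef_pos: [0.4181, -0.2408, 0.2441]
tool_rot: [0.0, 1.0, 0.014, -0.0]
contact_force: [-1.7, -1.2, 10.4]
gripper_width: 0.124
grasp_force: 70.6
```

```bash
python3 -m pendant '[[0,0,0,0.001,0],[0,0,0,0.001,0],[0,0,0,0.001,0],[0,0,0,0,0]]'
python3 -m pendant '[[0,0,0,-0.002,0],[0,0,0,-0.002,0],[0.02,0,0,0,0],[0.035,0,0,0,0],[0.05,0,0,0,0],[0.05,0,0,0,0]]'
python3 -m pendant '[[0.045,0,0,-0.015,0],[0.045,0,0,-0.03,0],[0.045,0,0,-0.03,0],[0.045,0.02,-0.025,0,0],[0.045,0.02,-0.03,0,0],[0.045,0.02,-0.03,0,0],[0.045,0.02,-0.03,0,0],[0.045,0.02,-0.03,0,0],[0.045,0.01,-0.02,0,0]]'
python3 - <<'E'
from h import *
for c in("side","top"):
    p,d=bot.read_camera(c);cv2.imwrite(f"pics/{c}8.png",p);lidpose(c,"round_lid",d,[.417,-.231]);lidpose(c,"square_lid",d,[.444,.25])
    lidpose(c,"round_lid",d,[.39,.107])
a=cv2.imread("pics/side8.png")[110:390,150:470]
cv2.imwrite("pics/m8.png",cv2.resize(a,None,fx=2.1,fy=2.1,interpolation=2))
E
```

```text
t: 24.63
eef_pos: [0.4183, -0.2406, 0.2437]
tool_rot: [0.001, 1.0, 0.014, -0.0]
contact_force: [-11.7, 5.3, 45.7]
gripper_width: 0.119
grasp_force: 75.6
t: 25.13
eef_pos: [0.418, -0.2404, 0.2439]
tool_rot: [-0.0, 1.0, 0.015, -0.0]
contact_force: [0.1, -0.3, 0.1]
gripper_width: 0.585
grasp_force: 0.0
t: 25.88
eef_pos: [0.525, -0.0688, 0.3194]
tool_rot: [-0.001, 1.0, 0.016, 0.001]
contact_force: [1.1, -0.4, 0.6]
gripper_width: 0.527
grasp_force: 0.0
round_lid side n [-0.023  0.024  0.999] plate ctr [ 0.4171 -0.2313  0.065 ] size [0.096 0.096] ang 57.1 | handle 78 base [ 0.418  -0.2412  0.0653] size [0.045 0.015] dir deg 1.1 off [ 0.0008 -0.0099] med h 0.0216
square_lid side none
round_lid side n [-0.007 -0.006  1.   ] plate ctr [0.3942 0.101  0.0182] size [0.093 0.097] ang 45.7 | handle 104 base [0.3953 0.1014 0.0182] size [0.046 0.013] dir deg 1.3 off [0.001  0.0004] med h 0.0221
round_lid top n [ 0.031 -0.011  0.999] plate ctr [ 0.4208 -0.2444  0.0659] size [0.095 0.066] ang 15.7 | handle 74 base [ 0.4151 -0.2385  0.0662] size [0.043 0.013] dir deg 1.1 off [-0.0057  0.0059] med h 0.0231
square_lid top n [ 0.006 -0.004  1.   ] plate ctr [0.4436 0.2523 0.0664] size [0.091 0.092] ang 8.9 | handle 66 base [0.4441 0.25   0.0664] size [0.045 0.012] dir deg 9.6 off [ 0.0006 -0.0023] med h 0.0224
round_lid top n [-0.002  0.02   1.   ] plate ctr [0.3936 0.1027 0.019 ] size [0.091 0.093] ang 1.8 | handle 60 base [0.3931 0.1011 0.019 ] size [0.042 0.01 ] dir deg 2.9 off [-0.0004 -0.0016] med h 0.0231
```

View pics/m8.png

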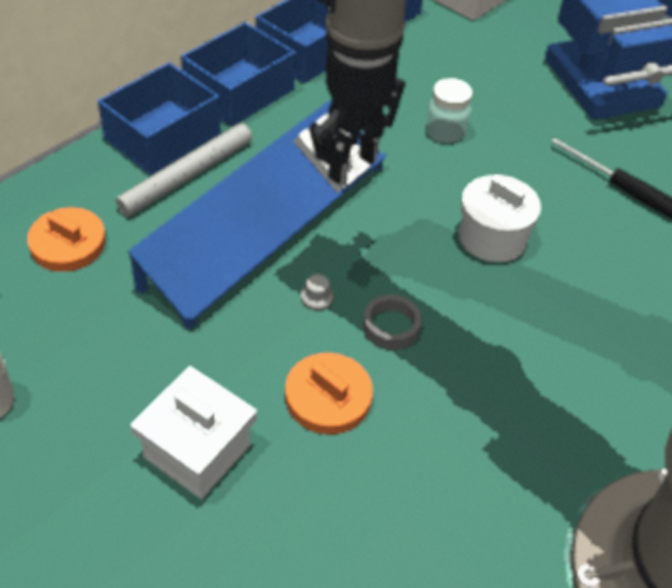

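```bash
python3 -c "
from h import *
print(bot.hand_in())"
```

```text
the job is handed in; nothing more can be done
None
```

I put both lids on their own tins, pressed them fully home by my measurements (peak push about 50 N), and handed the job in at about 26 s. The handoff returned no verdict. The gripper was clear, and the oblong lid, the orange look-alikes and the other bench items were left alone.

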